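Snap open the oak recipe stand at the coffee corner

ROBOT

A 7-joint arm with a two-finger parallel gripper is mounted at the origin on the work surface. World frame = base frame: x ahead of the robot, y to its left, z up, the work surface at z = 0. Lengths are in m, angles in rad, forces in N, time in s.
With the tool pointing down it reaches from about 0.35 to 0.9 m from the base axis. Payload 8.1 kg.
Tool frame: the origin (TCP) lies at the centre of the arm's flange, where the gripper is bolted on; the fingertips stand 178 mm ahead of it and the grasp point (between the pads) lies 159 mm ahead of it; x points along the fingers, z is the direction in which the jaws open and shut, and the axes are right-handed (so a half turn about x gives the same grasp; the last joint's range is limited). The gripper opens to 92 mm and grips with 3 to 60 N. Pads are 19 mm wide; open, the fingers measure 130 mm over their backs; the gripper's body (75 mm by 190 mm) begins 47 mm behind the grasp point.
Start: joints at [-1.367, 0.434, 0.025, 1.573, -0.012, 1.134, -0.075], TCP at [0.189, 0.596, 0.405] pointing down, gripper open.
Joint ranges: [-2.62, 2.62], [-0.44, 2.09], [-1.27, 1.32], [0.08, 2.57], [-1.32, 4.46], [0.12, 2], [-2.74, 2.74]. Speed limits (rad/s): [2.22, 2.22, 3.01, 3.01, 3.14, 3.14, 3.14].

INTERFACE

Orientations are given as a rotation vector (axis times angle).
In Python, from cell import arm, get_image, search_frame, pinpoint gives the robot as it stands.
- The arm moves only by the tool arm_command, never from a script. Its argument "motion" is a list of rows, each a list of 7 numbers: the finger opening in mm, from 0 to 91.8, then the shift along the tool's x, y, z in mm, then the turn, a rotation vector about the tool's x, y, z in degrees. In form: [[fingers, x, y, z, ax, ay, az], ...]. A call has 1 to 5 rows; each row shifts and turns the commanded pose from where the row before left it, along the tool's axes as they then stand; what a row does not reach is not made up. A row lasts 1/8 s, in which the tool goes at most 62.5 mm and 10.7 degrees, less where a joint would pass 70% of its speed; a pose out of reach is approached as far as the arm can. A call with a gripper value outside its range is refused whole. The fingers move at their own pace and stop on an object; "newtons" is the grip in N (left out, the last holds). Time passes only in rows, so rows that do not move let the fingers close. It gives the time, the measured TCP pose, the force and the opening at its end, in the units of the state.
- arm.observe(): the state, without advancing time (a new reading comes with each control period).
- get_image(name): name is "scene" or "top" or "wrist"; returns a dict with "frame" (420x560x3 uint8, red, green, blue), "range_z" (420x560 float32, m along the optical axis (not along the pixel's ray), 0 where there is no reading), "K" (3x3 intrinsics, pixels), "origin" and "rotation" of the camera in the world; the wrist camera has in their place "tool_from_camera" (4x4, takes a point from camera to tool coordinates, whose origin is the TCP and whose axes are the tool frame's). Camera axes: x right, y down, z forward; pixel columns grow to the right and rows downward; lengths in m; the calibration is good to about 2 mm. A picture is of the moment at which its call begins: read the wrist's pose just before it.
- arm.sign_off(): hands the job in, once; it reports no verdict.
Trained networks look in the newest picture that a camera, given by its name, has taken for a name from the list of things; names that differ only in an ending like _2 or _b are one class to them, and where a whole thing is asked for, a point or a joint stands for the part that bears it (a point fixed in the world has none). Each returns a list of dicts, best first, with "p" (0 to 1); they miss things now and then, are a little off and sometimes report something else, mostly with a low value. They report only what shows in the picture. A call takes as long as a camera call. They do not tell look-alikes from the thing itself.
- search_frame(camera, target): "point" ([x, y, z] in m, in world coordinates, good to about 4 mm: the middle of the surface that is visible of it).
- pinpoint(camera, target): "point" ([x, y, z] in m, in world coordinates, good to about 4 mm: a listed point, or the origin of a listed thing).
The state is a dict: "clock": time; "joints": joint angles; "dq": joint speeds; "joint_efforts": joint torques, N m; "position": TCP position; "ee_rot": TCP orientation; "force": force on the tool from outside, world axes, zero at the start; "ft_torque": the same for the moment, N m; "width": opening from 0.0 (shut) to 1.0 (fully open).
Only numpy, scipy, OpenCV 4.12 (cv2) and the standard library are available. Lean on these libraries where they do the work, as an engineer would, in place of code of your own. Each camera call takes 0.05 s, during which the arm holds its last target. There are 200 camera calls.

TASK

Take the folding recipe stand with the pale wooden back by its brass tab and swing its back up and over until it snaps fully open and stays leaning back by itself, ready for a recipe card; then let go. Leave the black stand folded, and leave the glass cup standing where it is.

Things in the scene. Friction and masses are not known exactly. Their poses are not given: they have to be found in the camera images.
- oak_tab (a point): Grip point on the oak stand's brass tab, which is 24 wide, 8 thick, 50 long and juts from the panel's free edge over bare counter, towards the robot. Point: mid-width, mid-thickness, 15 from the tab's end, 35 from the panel, 22 above the counter when folded. Axes turn with the panel: y along the hinge; x along the panel to the hinge line, 185 away, 22 above the counter; z up when folded.
- oak_panel (a joint): Oak stand: fixed base 160 x 180 x 14; back panel 145 x 140 x 8 hinged at its far edge. Joint in rad: 0 folded flat on the base; lifting the tab up and over the hinge raises it; 1.57 upright; 1.92 stop, fully open, leaning away. Over-centre spring: about 4 N at the tab to start, less higher up; let go below 1.05 it falls shut, beyond (1.25 is safe) it springs open in about 1 s.
- black_panel (a joint): Angle in rad of the back of the other stand, same make, size and spring but black plastic with a steel tab: 0 folded flat, as it starts and must stay; grows as it opens. The two stands are on either side of the robot's centre line, either way round, their tabs towards the robot, each turned up to 0.35 rad.
- cup: Clear glass cup between the stands: 68 across, 62 high, handle on its own +y side, origin at the centre of its underside, z up. It stands on a glass saucer 108 across, 10 high (the cup's underside is 6 above the counter). Beyond the stands are two lidded jars, 82 across and 115 high, on a low gilt tray. All lengths here and above in mm.
Mind the look-alikes: they are no part of the job. What is shaped like the cup but orange or pink is not meant.

How it is judged:
At the end, for the whole second after the job is handed in: The oak stand's back is open to its stop (beyond 1.75 rad of 1.92) and at rest, the black stand is still folded (below 0.15 rad), and the cup stands upright within 20 mm of where it was (value of joint oak_panel above 1.75 rad and velocity of joint oak_panel between -0.1 and 0.1 rad/s and value of joint black_panel below 0.15 rad and distance of cup from where it was at the start of the episode below 0.02 m and angle between cup's own z axis and vertical below 0.2 rad); the robot touches nothing.
It fails at once if the black stand's back was lifted by more than about 20 degrees (value of joint black_panel above 0.35 rad).
It fails at once if the glass cup was tipped over (angle between cup's own z axis and vertical above 0.6 rad).
It also fails if it takes over 38 s, if anything falls off the work surface, if the arm or the gripper's body presses on something with over 40 N, if the wrist force passes 120 N, or if a joint passes its speed limit or range.

## Working session

There is one attempt and no reset: what is moved stays moved. The work goes in short steps, Python scripts to look and compute and a tool call to move; the robot and the scene stay as the last step left them, time stands still between calls to the robot, and variables do not carry over. Pictures are saved under pics/ and viewed, about 8 in all and at most 12, crops included, and the job is handed in when it is done.

Besides the shell and the picture viewer there is one more tool, called after "Call:" as name(argument=value, ...), one argument or row to a line, values as JSON. arm_command: Moves the arm, as the interface text tells. Its arguments: {"type":"object","properties":{"motion":{"type":"array"},"newtons":{"type":"number"}},"required":["motion"]}

```bash
ls; mkdir -p pics
python3 - <<'E'
from cell import arm,get_image,search_frame,pinpoint
import cv2,numpy as np
s=arm.observe();print({k:np.round(v,3) for k,v in s.items()})
for c in("scene","top"):
    d=get_image(c);cv2.imwrite(f"pics/{c}1.png",d["frame"][:,:,::-1]);print(c,np.round(d["K"],1).tolist(),np.round(d["origin"],3),np.round(d["rotation"],3).tolist())
    for t in("oak_tab","oak_panel","black_panel","cup"):
        for f in(search_frame,pinpoint):
            try: print(c,t,f.__name__,[(round(r["p"],2),np.round(r["point"],3).tolist()) for r in f(c,t)][:4])
            except Exception as e: print(c,t,f.__name__,e)
E
```

```text
pics
{'clock': np.float64(0.0), 'joints': array([-1.367,  0.435,  0.025,  1.574, -0.012,  1.134, -0.075]), 'dq': array([ 0.   ,  0.   , -0.   ,  0.002, -0.001,  0.   ,  0.001]), 'joint_efforts': array([ 1.0000e-03, -6.6783e+01,  9.8500e-01, -3.1446e+01, -6.1000e-02,
        4.3000e-02,  0.0000e+00]), 'position': array([0.189, 0.596, 0.404]), 'ee_rot': array([-0.981,  1.34 ,  0.98 ]), 'force': array([ 0.222, -0.29 ,  0.226]), 'ft_torque': array([ 0.006,  0.004, -0.002]), 'width': np.float64(1.001)}
scene [[487.7, 0.0, 274.9], [0.0, 487.7, 214.9], [0.0, 0.0, 1.0]] [ 0.77  -0.572  0.87 ] [-2.428, -0.624, 0.193]
scene oak_tab call [(0.8, [0.574, 0.205, 0.027])]
scene oak_tab call [(0.55, [0.469, 0.202, 0.023])]
scene oak_panel call [(0.83, [0.579, 0.207, 0.028])]
scene oak_panel call it knows: cup, oak_tab
scene black_panel call [(0.93, [0.573, -0.291, 0.025])]
scene black_panel call it knows: cup, oak_tab
scene cup call [(0.88, [0.335, 0.089, 0.033]), (0.87, [0.347, -0.116, 0.04]), (0.6, [0.255, 0.222, 0.042]), (0.59, [0.479, -0.019, 0.044])]
scene cup call [(0.91, [0.34, -0.122, -0.002]), (0.88, [0.252, 0.23, -0.0]), (0.85, [0.338, 0.105, -0.004]), (0.84, [0.647, 0.031, -0.002])]
top [[421.0, 0.0, 284.5], [0.0, 421.0, 206.3], [0.0, 0.0, 1.0]] [ 0.324 -0.035  1.036] [-2.184, 2.134, -0.143]
top oak_tab call [(0.72, [0.567, 0.206, 0.024])]
top oak_tab call [(0.77, [0.469, 0.197, 0.018])]
top oak_panel call [(0.86, [0.571, 0.209, 0.028])]
top oak_panel call it knows: cup, oak_tab
top black_panel call [(0.84, [0.573, -0.288, 0.024])]
top black_panel call it knows: cup, oak_tab
top cup call [(0.9, [0.34, -0.122, 0.004]), (0.79, [0.646, 0.024, 0.024]), (0.79, [0.247, 0.238, 0.02]), (0.73, [0.336, 0.099, 0.006])]
top cup call [(0.71, [0.338, -0.122, -0.0]), (0.6, [0.252, 0.228, -0.001]), (0.57, [0.48, -0.005, 0.009]), (0.56, [0.648, 0.024, -0.0])]
```

View pics/scene1.png

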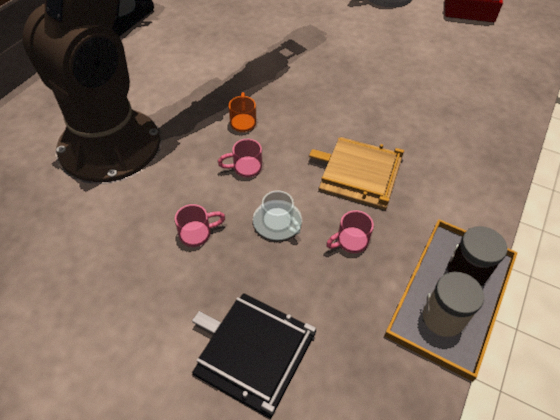

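View pics/top1.png

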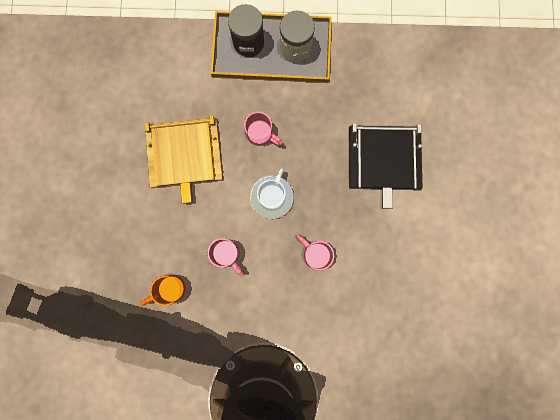

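The oak stand is on the left: scene (362,170), its tab at scene (318,156) and top (187,194). The tab could be confused with:
- the steel tab of the black stand, top (388,198), which I reject because it is black plastic with steel
- the orange cup, top (168,290)
- the pink cups, top (223,253), (319,255) and (259,128)

The glass cup is at top (272,195). I'll now measure the yaw and check the tab in a crop.

```bash
cat > h.py <<'E'
from cell import arm,get_image,search_frame,pinpoint
import cv2,numpy as np
from scipy.spatial.transform import Rotation as R
def cloud(d):
    z=d["range_z"];v,u=np.mgrid[:z.shape[0],:z.shape[1]];K=d["K"]
    P=np.stack([(u-K[0,2])/K[0,0]*z,(v-K[1,2])/K[1,1]*z,z],-1)
    r=np.array(d["rotation"]);M=R.from_rotvec(r).as_matrix() if r.shape==(3,) else r
    return P@M.T+d["origin"],z>0
def delta(pos,rot,state=None):
    """shift/turn in tool axes from the measured pose"""
    s=state or arm.observe();A=R.from_rotvec(s["ee_rot"])
    return np.round(A.inv().apply(np.array(pos)-s["position"])*1000,1),np.round((A.inv()*rot).as_rotvec(degrees=True),1)
E
python3 - <<'E'
from h import *
for c in("top","scene"):
    d=get_image(c);P,ok=cloud(d)
    # plate points
    m=ok&(P[...,2]>.012)&(P[...,2]<.04)&(np.hypot(P[...,0]-.57,P[...,1]-.207)<.16)
    n,l,st,ce=cv2.connectedComponentsWithStats(m.astype(np.uint8));k=1+np.argmax(st[1:,4]);q=P[l==k]
    o=cv2.morphologyEx((l==k).astype(np.uint8),cv2.MORPH_OPEN,np.ones((19,19)))>0
    rect=cv2.minAreaRect((P[o][:,:2]*1000).astype(np.float32));print(c,"plate",rect,np.median(P[o][:,2]))
    t=(l==k)&~o&(P[...,0]<.505)
    n2,l2,s2,_=cv2.connectedComponentsWithStats(t.astype(np.uint8));b=1+np.argmax(s2[1:,4]);T=P[l2==b]
    print("tab",cv2.minAreaRect((T[:,:2]*1000).astype(np.float32)),np.median(T[:,2]),len(T),np.argwhere(l2==b).mean(0))
    print("z counter",np.median(P[ok&(np.abs(P[...,2])<.02)][:,2]))
    v,u=np.argwhere(l2==b).mean(0).astype(int)
    f=d["frame"][max(v-60,0):v+40,u-70:u+70,::-1];cv2.imwrite(f"pics/crop_{c}.png",cv2.resize(f,None,fx=5,fy=5))
s=arm.observe();print(np.round(R.from_rotvec(s["ee_rot"]).as_matrix(),3).tolist())
E
```

```text
top plate ((574.8374633789062, 209.96170043945312), (143.38430786132812, 143.65985107421875), 3.461139678955078) 0.026387116974897262
tab ((480.7441711425781, 204.7427215576172), (50.510990142822266, 31.107315063476562), 8.930133819580078) 0.02625621857370919 203 [193.0591133  185.61576355]
z counter 0.0006828036745034627
scene plate ((541.3064575195312, 234.08981323242188), (79.46722412109375, 122.24633026123047), 21.480531692504883) 0.027966531968825203
tab ((480.5820007324219, 200.25965881347656), (50.85746765136719, 26.969833374023438), 6.4883832931518555) 0.027524784565911453 180 [154.78333333 319.29444444]
z counter 0.0021988184728487514
[[0.0, -0.953, 0.302], [0.0, 0.302, 0.953], [-1.0, -0.0, 0.0]]
```

View pics/crop_top.png

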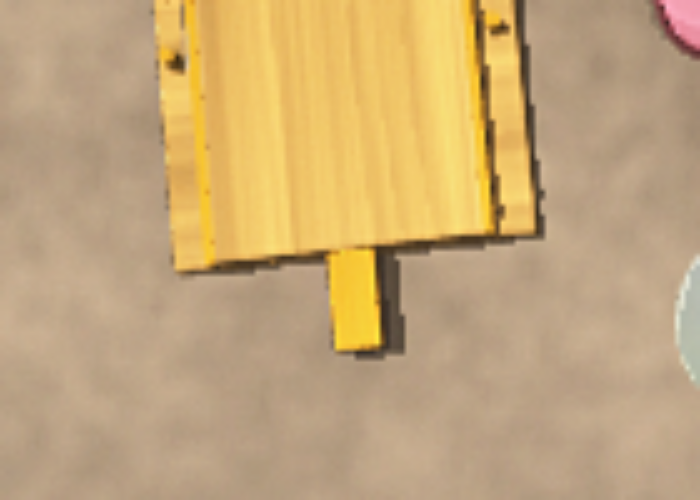

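The crop confirms the pale oak stand and its brass tab, with the tab at crop (355,300). The stand's yaw is about 5.5° and the grip point is about (0.470, 0.201, 0.022). Next I plan the approach, with the tool tilted 35° forward and the jaws across the tab's width.

```bash
cat >> h.py <<'E'
YAW=np.radians(5.5);G=np.array([.470,.2012,.022])
def ori(al,yaw=None):
    yaw=YAW if yaw is None else yaw
    u=np.array([np.cos(yaw),np.sin(yaw),0]);w=np.array([-u[1],u[0],0]);a=np.radians(al)
    x=np.sin(a)*u-np.cos(a)*np.array([0,0,1]);return R.from_matrix(np.stack([x,np.cross(w,x),w],1))
def tcp(g,al,back=0): # back: mm the grasp point stays behind g
    o=ori(al);return g-o.apply([.159+back/1000,0,0]),o
def rows(targets,n,f,state=None):
    """rows through straight segments from measured pose; targets list of (pos,rot), n rows each"""
    s=state or arm.observe();p,r=np.array(s["position"]),R.from_rotvec(s["ee_rot"]);out=[]
    for (tp,tr),k in zip(targets,n):
        p0,r0=p,r;dr=(r0.inv()*tr).as_rotvec()
        for i in range(k):
            q=p0+(tp-p0)*(i+1)/k;rr=r0*R.from_rotvec(dr*(i+1)/k)
            out.append([f]+np.round(r.inv().apply(q-p)*1000,1).tolist()+np.round((r.inv()*rr).as_rotvec(degrees=True),1).tolist())
            p,r=q,rr
    return out
E
python3 - <<'E'
from h import *
a=tcp(G,35,150);b=tcp(G,35,60);print(a[0],b[0])
for r in rows([a,b],[10,2],70):print(r)
E
```

```text
[0.29358084 0.18421277 0.27511798] [0.34496506 0.1891605  0.2013943 ]
[70, 13.0, -22.4, -36.1, -2.2, -0.7, -3.5]
[70, 13.8, -20.2, -37.1, -2.2, -0.7, -3.5]
[70, 14.5, -17.9, -38.0, -2.2, -0.7, -3.5]
[70, 15.0, -15.5, -38.8, -2.2, -0.7, -3.5]
[70, 15.4, -13.0, -39.6, -2.2, -0.7, -3.5]
[70, 15.6, -10.5, -40.2, -2.2, -0.7, -3.5]
[70, 15.7, -8.0, -40.8, -2.2, -0.7, -3.5]
[70, 15.6, -5.5, -41.2, -2.2, -0.7, -3.5]
[70, 15.3, -2.9, -41.6, -2.2, -0.7, -3.5]
[70, 14.9, -0.4, -41.8, -2.2, -0.7, -3.5]
[70, 45.0, -0.0, -0.0, 0.0, 0.0, 0.0]
[70, 45.0, -0.0, -0.0, -0.0, -0.0, -0.0]
```

Call:
arm_command(
  motion=[
    [70,13,-22,-36,-2,-1,-3.5],
    [70,14,-20,-37,-2,-1,-3.5],
    [70,14,-18,-38,-2,-1,-3.5],
    [70,15,-15,-39,-2,-1,-3.5],
    [70,15,-13,-40,-2,-1,-3.5],
  ],
)

```text
clock: 1.42
position: [0.239, 0.3888, 0.3384]
ee_rot: [-1.22, 1.004, 0.904]
force: [0.5, 0.3, -0.3]
width: 0.767
```

Call:
arm_command(
  motion=[
    [70,16,-10,-40,-2,-1,-3.5],
    [70,16,-8,-41,-2,-1,-3.5],
    [70,16,-5,-41,-2,-1,-3.5],
    [70,15,-3,-42,-2,-1,-3.5],
    [70,15,0,-42,-2,-1,-3.5],
  ],
)

```text
clock: 2.05
position: [0.2804, 0.2234, 0.2773]
ee_rot: [-1.407, 0.743, 0.813]
force: [-0.3, 0.5, 0.3]
width: 0.766
```

Run:
```python
from h import *
s=arm.observe();print(s["clock"],s["position"],np.round(s["joints"],2),s["force"])
for r in rows([tcp(G,35,60)],[3],60):print(r)
d=get_image("wrist");cv2.imwrite("pics/w1.png",d["frame"][:,:,::-1])
print([(round(r["p"],2),np.round(r["point"],4)) for c in("wrist","top","scene") for r in (c!="wrist" and get_image(c) and None) or pinpoint(c,"oak_tab")])
```

```text
2.05 [0.28035865 0.22343364 0.27725966] [-1.18  0.15  0.12  2.54  1.35  0.46 -0.72] [-0.30606144  0.46175093  0.31395985]
[60, 32.3, -4.4, -13.0, -1.5, -0.1, -0.7]
[60, 32.4, -3.7, -13.1, -1.5, -0.1, -0.7]
[60, 32.4, -2.9, -13.3, -1.5, -0.1, -0.7]
[(0.94, array([0.4725, 0.1989, 0.0248])), (0.78, array([0.4678, 0.198 , 0.017 ])), (0.88, array([0.4717, 0.1973, 0.0224]))]
```

View pics/w1.png

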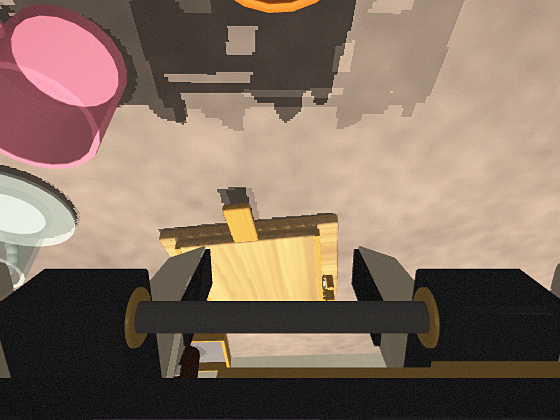

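Wrist view: the tab is at (240,220) between the fingers, which is consistent with the estimates. The pink cup at (60,80) lies behind and to the side. I'll refine G to (0.471, 0.199) and continue.

```bash
sed -i 's/G=np.array.*/G=np.array([.471,.199,.022])/' h.py
python3 - <<'E'
from h import *
for r in rows([tcp(G,35,60)],[3],60):print(r)
E
```

```text
[60, 32.6, -4.5, -14.7, -1.5, -0.1, -0.8]
[60, 32.6, -3.7, -14.9, -1.5, -0.1, -0.8]
[60, 32.6, -2.9, -15.0, -1.5, -0.1, -0.8]
```

Call:
arm_command(
  motion=[
    [60,32,-4,-10,-1,0,-0.5],
    [60,32,-3,-10,-1,0,-0.5],
    [60,32,-3,-10,-1,0,-0.5],
    [60,0,0,0,0,0,0],
    [60,0,0,0,0,0,0],
  ],
)

```text
clock: 2.98
position: [0.3392, 0.2022, 0.2071]
ee_rot: [-1.457, 0.707, 0.814]
force: [-1.2, -0.2, 0.7]
width: 0.654
```

Run:
```python
from h import *
s=arm.observe();print(s["clock"],s["position"],np.round(s["joints"],2))
for r in rows([tcp(G,35,4)],[2],60):print(r)
d=get_image("wrist")
g=[r["point"] for r in pinpoint("wrist","oak_tab")];print(g)
A=R.from_rotvec(s["ee_rot"]);print("tab in tool",A.inv().apply(np.array(g)-s["position"]))
```

```text
2.975 [0.33923814 0.20215258 0.20710145] [-0.91  0.4   0.05  2.56  2.13  0.47 -1.33]
[60, 31.9, -1.1, -7.6, -0.8, -0.2, -0.4]
[60, 31.9, -0.8, -7.8, -0.8, -0.2, -0.4]
[[0.4679, 0.1958, 0.0259]]
tab in tool [[ 0.22163825 -0.00376823 -0.01704357]]
```

```bash
sed -i 's/G=np.array.*/G=np.array([.470,.198,.022])/' h.py
python3 - <<'E'
from h import *
for r in rows([tcp(G,25,50),tcp(G,25,5)],[3,2],60):print(r)
E
```

```text
[60, 6.8, -12.3, -5.3, -0.5, -0.1, 3.1]
[60, 6.1, -12.6, -5.4, -0.5, -0.1, 3.1]
[60, 5.4, -12.9, -5.5, -0.5, -0.1, 3.1]
[60, 22.5, 0.0, 0.0, 0.0, 0.0, 0.0]
[60, 22.5, -0.0, -0.0, 0.0, 0.0, -0.0]
```

Call:
arm_command(
  motion=[
    [60,7,-12,-5,-0.5,0,3],
    [60,6,-12.5,-5.5,-0.5,0,3],
    [60,5,-13,-5.5,-0.5,0,3],
    [60,0,0,0,0,0,0],
    [60,0,0,0,0,0,0],
  ],
)

```text
clock: 3.7
position: [0.3813, 0.1894, 0.211]
ee_rot: [-1.438, 0.819, 0.947]
force: [-0.9, 0.4, 0.2]
width: 0.659
```

Run:
```python
from h import *
s=arm.observe();print(s["clock"],s["position"],np.round(s["joints"],2))
for r in rows([tcp(G,25,5)],[3],60):print(r)
d=get_image("wrist")
g=[r["point"] for r in pinpoint("wrist","oak_tab")];print(g)
A=R.from_rotvec(s["ee_rot"]);print("tab in tool",A.inv().apply(np.array(g)-s["position"]))
```

```text
3.7 [0.3812968  0.18939792 0.21095917] [-0.93  0.39  0.3   2.45  2.    0.14 -0.99]
[60, 15.0, -0.2, 0.1, -0.0, -0.1, 0.1]
[60, 15.0, -0.2, 0.0, -0.0, -0.1, 0.1]
[60, 15.0, -0.3, 0.0, -0.0, -0.1, 0.1]
[[0.4681, 0.2, 0.0261]]
tab in tool [[2.04480260e-01 9.85332590e-05 2.81518727e-03]]
```

Call:
arm_command(
  motion=[
    [60,15,0,0,0,0,0],
    [60,15,0,0,0,0,0],
    [60,15,0,0,0,0,0],
    [60,0,0,0,0,0,0],
    [60,0,0,0,0,0,0],
  ],
)

```text
clock: 4.42
position: [0.4009, 0.1903, 0.1701]
ee_rot: [-1.438, 0.822, 0.948]
force: [0.1, 0.6, -0.3]
width: 0.654
```

Run:
```python
from h import *
s=arm.observe();print(s["clock"],s["position"],np.round(s["joints"],2),s["force"])
print(rows([tcp(G,25,5)],[1],60))
d=get_image("wrist");cv2.imwrite("pics/w2.png",d["frame"][:,:,::-1])
print(pinpoint("wrist","oak_tab"))
```

```text
4.425 [0.40089352 0.19030245 0.1701379 ] [-0.69  0.5   0.03  2.42  2.17  0.27 -1.15] [ 0.0787035   0.58443684 -0.29683753]
[[60, -0.4, -0.4, 1.0, -0.2, -0.2, 0.2]]
[{'point': [0.4716, 0.1969, 0.0263], 'p': 0.75}]
```

View pics/w2.png

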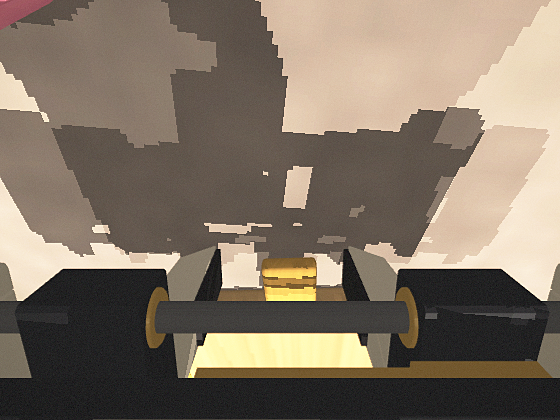

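The tab is at (290,275), between the pads and roughly centred. Closing.

Call:
arm_command(
  motion=[
    [15,0,0,0,0,0,0],
    [15,0,0,0,0,0,0],
    [15,0,0,0,0,0,0],
    [15,0,0,0,0,0,0],
    [15,0,0,0,0,0,0],
  ],
  newtons=20,
)

```text
clock: 5.15
position: [0.4012, 0.1931, 0.1702]
ee_rot: [-1.438, 0.816, 0.953]
force: [-0.6, 10.6, -2.0]
width: 0.259
```

Run:
```python
from h import *
s=arm.observe();print(s["clock"],s["position"],s["width"]*91.8,s["force"])
# arc: hinge 185 ahead of G; tool tilt from 25 to -15 while panel goes 0..80 deg
A=R.from_rotvec(s["ee_rot"]);g0=s["position"]+A.apply([.164,0,0]);print(g0)
u=np.array([np.cos(YAW),np.sin(YAW),0]);T=[]
for th in range(5,81,5):
    t=np.radians(th);g=g0+.185*(u*(1-np.cos(t))+np.array([0,0,np.sin(t)]));T.append(tcp(g,25-th/2,5))
for i,r in enumerate(rows(T,[1]*len(T),15)):print(5*i+5,r)
```

```text
5.15 [0.40123218 0.19311331 0.17016071] 23.812805709660196 [-0.59933755 10.58017966 -1.98789223]
[0.47086919 0.19999793 0.02183913]
5 [15, -14.1, -15.4, 0.2, 0.1, 0.1, 2.8]
10 [15, -13.8, -15.2, 0.0, -0.0, -0.0, 2.5]
15 [15, -13.5, -15.8, 0.0, -0.0, -0.0, 2.5]
20 [15, -13.1, -16.4, -0.0, -0.0, -0.0, 2.5]
25 [15, -12.6, -17.0, 0.0, 0.0, 0.0, 2.5]
30 [15, -12.2, -17.5, -0.0, -0.0, -0.0, 2.5]
35 [15, -11.7, -18.1, 0.0, -0.0, 0.0, 2.5]
40 [15, -11.3, -18.6, -0.0, -0.0, -0.0, 2.5]
45 [15, -10.7, -19.1, -0.0, 0.0, -0.0, 2.5]
50 [15, -10.2, -19.5, 0.0, 0.0, -0.0, 2.5]
55 [15, -9.7, -20.0, 0.0, -0.0, -0.0, 2.5]
60 [15, -9.1, -20.4, -0.0, 0.0, 0.0, 2.5]
65 [15, -8.5, -20.8, 0.0, 0.0, 0.0, 2.5]
70 [15, -7.9, -21.1, -0.0, 0.0, 0.0, 2.5]
75 [15, -7.3, -21.5, 0.0, -0.0, -0.0, 2.5]
80 [15, -6.7, -21.8, -0.0, -0.0, 0.0, 2.5]
```

The grip is on: 23.8 mm against the 24 mm tab. I'll relax the 10 N side load with a +2.5 mm shift and start the arc.

Call:
arm_command(
  motion=[
    [15,0,0,2.5,0,0,0],
    [15,-14,-15.5,0,0,0,2.5],
    [15,-14,-15,0,0,0,2.5],
    [15,-13.5,-16,0,0,0,2.5],
    [15,0,0,0,0,0,0],
  ],
  newtons=25,
)

```text
clock: 5.78
position: [0.4126, 0.1959, 0.1981]
ee_rot: [-1.43, 0.872, 0.994]
force: [-24.1, 16.5, -0.9]
width: 0.261
```

```bash
cat > arc.py <<'E'
from h import *
import sys
g0=np.array([.4709,.200,.0218]);u=np.array([np.cos(YAW),np.sin(YAW),0])
s=arm.observe();A=R.from_rotvec(s["ee_rot"]);g=s["position"]+A.apply([.164,0,0]);H=g0+.185*u
d=g-H;th=np.degrees(np.arctan2(d[2],-d@u));print(s["clock"],"th",th,"r",np.linalg.norm(d),"side",d@[-u[1],u[0],0],s["width"]*91.8,np.round(s["force"],1),np.round(s["joints"],2),"tool",np.round(A.as_matrix()[:,0],2))
T=[];ths=np.arange(th+5,86,5)
for t in ths:
    r=np.radians(t);T.append(tcp(H+.185*(-u*np.cos(r)+np.array([0,0,np.sin(r)])),25-t/2,5))
for t,r in zip(ths,rows(T,[1]*len(T),15)):print(round(t),r)
E
python3 arc.py
```

```text
5.775 th 7.478673192053332 r 0.1842318389767942 side -0.0001723795411096185 23.916219112883375 [-24.1  16.5  -0.9] [-0.73  0.44  0.11  2.35  1.37  0.16 -0.31] tool [ 0.37  0.03 -0.93]
12 [15, -13.9, -16.3, -1.7, 0.2, -0.6, 3.0]
17 [15, -13.3, -16.1, -0.0, -0.0, 0.0, 2.5]
22 [15, -12.9, -16.7, -0.0, 0.0, -0.0, 2.5]
27 [15, -12.4, -17.3, 0.0, 0.0, 0.0, 2.5]
32 [15, -12.0, -17.8, 0.0, -0.0, 0.0, 2.5]
37 [15, -11.5, -18.3, -0.0, 0.0, -0.0, 2.5]
42 [15, -11.0, -18.8, 0.0, -0.0, 0.0, 2.5]
47 [15, -10.5, -19.3, -0.0, -0.0, -0.0, 2.5]
52 [15, -9.9, -19.7, 0.0, 0.0, 0.0, 2.5]
57 [15, -9.4, -20.2, -0.0, 0.0, -0.0, 2.5]
62 [15, -8.8, -20.6, 0.0, -0.0, -0.0, 2.5]
67 [15, -8.2, -20.9, 0.0, -0.0, 0.0, 2.5]
72 [15, -7.6, -21.3, 0.0, 0.0, -0.0, 2.5]
77 [15, -7.0, -21.6, -0.0, 0.0, 0.0, 2.5]
82 [15, -6.3, -21.9, 0.0, -0.0, -0.0, 2.5]
```

Call:
arm_command(
  motion=[
    [15,0,0,0,0,0,0],
    [15,0,0,0,0,0,0],
  ],
)

```text
clock: 6.02
position: [0.4126, 0.1959, 0.1978]
ee_rot: [-1.431, 0.871, 0.995]
force: [-22.4, 16.6, -1.4]
width: 0.257
```

```bash
python3 arc.py|head -3; python3 -c "
from h import *
s=arm.observe();print(np.round(s['dq'],2),s['position'],s['ft_torque'])"
```

```text
6.025 th 7.379040747600453 r 0.18423762162007798 side -0.0001830871245569113 23.569263945766693 [-22.4  16.6  -1.4] [-0.73  0.44  0.11  2.35  1.38  0.16 -0.32] tool [ 0.37  0.03 -0.93]
12 [15, -13.9, -16.2, -1.8, 0.3, -0.6, 2.9]
17 [15, -13.3, -16.1, -0.0, 0.0, 0.0, 2.5]
[-0.  0. -0.  0.  0.  0. -0.] [0.41257518 0.19591808 0.19779151] [3.40533832 5.16608177 1.95500544]
```

```bash
sed -i 's|^T=\[\]|s=dict(s);s["position"]=s["position"]-s["force"]/3500\nT=[]|; s|rows(T,\[1\]\*len(T),15)|rows(T,[1]*len(T),15,s)|' arc.py; python3 arc.py|head -6
```

```text
6.025 th 7.379040747600453 r 0.18423762162007798 side -0.0001830871245569113 23.569263945766693 [-22.4  16.6  -1.4] [-0.73  0.44  0.11  2.35  1.38  0.16 -0.32] tool [ 0.37  0.03 -0.93]
12 [15, -15.8, -10.6, 3.6, 0.3, -0.6, 2.9]
17 [15, -13.3, -16.1, -0.0, 0.0, 0.0, 2.5]
22 [15, -12.9, -16.7, -0.0, 0.0, -0.0, 2.5]
27 [15, -12.4, -17.2, 0.0, 0.0, 0.0, 2.5]
32 [15, -12.0, -17.8, -0.0, 0.0, -0.0, 2.5]
```

Call:
arm_command(
  motion=[
    [15,-8,-5.5,2,0,0,1.5],
    [15,-8,-5.5,2,0,0,1.5],
    [15,0,0,0,0,0,0],
  ],
)

```text
clock: 6.4
position: [0.4209, 0.1982, 0.217]
ee_rot: [-1.417, 0.909, 1.014]
force: [-5.4, 11.3, -3.5]
width: 0.262
```

```bash
python3 arc.py|head -6
```

```text
6.4 th 12.748087554267938 r 0.18453744179325593 side 0.00016473554963768278 24.077331802367674 [-5.4 11.3 -3.5] [-0.59  0.41 -0.06  2.29  0.94  0.26  0.13] tool [ 0.34  0.01 -0.94]
18 [15, -12.7, -17.3, 0.2, -0.2, -1.0, 3.5]
23 [15, -12.8, -16.7, -0.0, -0.0, -0.0, 2.5]
28 [15, -12.4, -17.3, -0.0, 0.0, 0.0, 2.5]
33 [15, -12.0, -17.8, 0.0, -0.0, -0.0, 2.5]
38 [15, -11.5, -18.3, -0.0, -0.0, 0.0, 2.5]
```

Tracking well. Continuing.

Call:
arm_command(
  motion=[
    [15,-13,-16,1.5,0,-0.5,3],
    [15,-13,-16.5,1,0,-0.5,2.5],
    [15,-12.5,-17,0,0,0,2.5],
    [15,0,0,0,0,0,0],
  ],
)

```text
clock: 6.9
position: [0.4579, 0.2009, 0.2678]
ee_rot: [-1.357, 1.014, 1.121]
force: [-0.9, 0.5, -2.6]
width: 0.262
```

```bash
python3 arc.py|head -7
```

```text
6.9 th 27.373568618583914 r 0.1856967522744806 side 0.0011115388789967081 24.017342315413586 [-0.9  0.5 -2.6] [-0.24  0.4  -0.4   2.09  0.49  0.56  0.65] tool [ 0.2   0.01 -0.98]
32 [15, -10.8, -18.8, -1.9, -0.5, -0.4, 2.8]
37 [15, -11.5, -18.3, -0.0, 0.0, 0.0, 2.5]
42 [15, -11.0, -18.8, 0.0, 0.0, 0.0, 2.5]
47 [15, -10.5, -19.3, 0.0, -0.0, 0.0, 2.5]
52 [15, -10.0, -19.7, -0.0, 0.0, -0.0, 2.5]
57 [15, -9.4, -20.2, 0.0, 0.0, -0.0, 2.5]
```

Call:
arm_command(
  motion=[
    [15,-11,-18.5,0,0,-0.5,2.5],
    [15,-11.5,-18.5,0,0,0,2.5],
    [15,-11,-19,0,0,0,2.5],
    [15,-10.5,-19,0,0,0,2.5],
    [15,0,0,0,0,0,0],
  ],
)

```text
clock: 7.52
position: [0.5248, 0.2076, 0.3213]
ee_rot: [-1.283, 1.145, 1.257]
force: [-8.7, -1.0, 5.9]
width: 0.26
```

```bash
python3 arc.py|head -9
```

```text
7.525 th 46.986192344675715 r 0.18539743464800865 side 0.0027592720541044467 23.911216537578813 [-8.7 -1.   5.9] [-0.11  0.47 -0.5   1.8   0.29  0.92  0.92] tool [ 0.02  0.   -1.  ]
52 [15, -11.5, -17.3, -2.3, -0.4, 0.1, 2.4]
57 [15, -9.4, -20.1, -0.0, -0.0, 0.0, 2.5]
62 [15, -8.9, -20.5, 0.0, 0.0, 0.0, 2.5]
67 [15, -8.3, -20.9, 0.0, 0.0, -0.0, 2.5]
72 [15, -7.7, -21.3, 0.0, 0.0, -0.0, 2.5]
77 [15, -7.0, -21.6, -0.0, -0.0, 0.0, 2.5]
82 [15, -6.4, -21.9, 0.0, -0.0, -0.0, 2.5]
```

Call:
arm_command(
  motion=[
    [15,-11.5,-17.5,-0.5,0,0,2.5],
    [15,-9.5,-20,0,0,0,2.5],
    [15,-9,-20.5,0,0,0,2.5],
    [15,-8.5,-21,0,0,0,2.5],
    [15,0,0,0,0,0,0],
  ],
)

```text
clock: 8.15
position: [0.6057, 0.2166, 0.3561]
ee_rot: [-1.203, 1.273, 1.385]
force: [-1.9, 8.2, -1.7]
width: 0.256
```

```bash
python3 arc.py|head -9
```

```text
8.15 th 66.95677329718609 r 0.1870248247772831 side 0.004859900773359619 23.48958898345445 [-1.9  8.2 -1.7] [-0.1   0.6  -0.5   1.48  0.22  1.26  1.04] tool [-0.15 -0.01 -0.99]
72 [15, -5.4, -22.3, -1.1, -0.3, 0.4, 2.6]
77 [15, -7.1, -21.6, -0.0, -0.0, 0.0, 2.5]
82 [15, -6.4, -21.9, -0.0, 0.0, 0.0, 2.5]
```

Call:
arm_command(
  motion=[
    [15,-5.5,-22,1,0,0,2.5],
    [15,-7,-21.5,1,0,0,2.5],
    [15,-6,-22,0,0,0,2.5],
    [15,0,0,0,0,0,0],
  ],
)

```text
clock: 8.65
position: [0.6731, 0.2249, 0.3639]
ee_rot: [-1.137, 1.37, 1.477]
force: [-2.5, 5.9, 12.0]
width: 0.26
```

```bash
python3 arc.py|head -3
python3 - <<'E'
from h import *
d=get_image("scene");cv2.imwrite("pics/s2.png",d["frame"][:,:,::-1])
E
```

```text
8.65 th 82.00288497530887 r 0.18618808249658178 side 0.006835847074647794 23.855027221608932 [-2.5  5.9 12. ] [-0.13  0.75 -0.48  1.2   0.19  1.51  1.09] tool [-0.27 -0.02 -0.96]
```

View pics/s2.png

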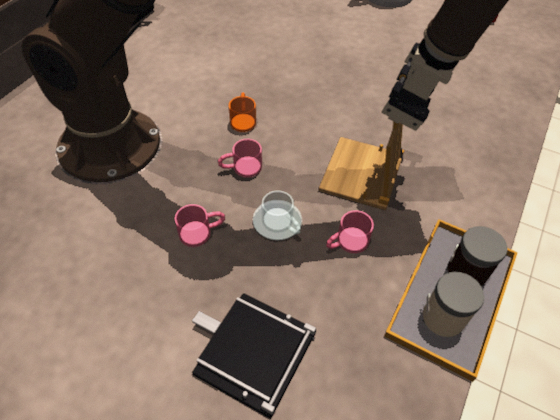

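The panel is upright at about 82° (1.43 rad), with the tab held at (393,122). The black stand and the cup are undisturbed. Release now, then back off along the tool axis.

Call:
arm_command(
  motion=[
    [90,0,0,0,0,0,0],
    [90,0,0,0,0,0,0],
    [90,-25,0,0,0,0,0],
    [90,-40,0,0,0,0,0],
    [90,-40,0,0,0,0,0],
  ],
)

```text
clock: 9.32
position: [0.7016, 0.2234, 0.4638]
ee_rot: [-1.138, 1.378, 1.474]
force: [1.0, 1.1, -0.2]
width: 0.752
```

Call:
arm_command(
  motion=[
    [90,-20,20,0,0,0,0],
    [90,0,30,0,0,0,0],
    [90,0,30,0,0,0,0],
    [90,0,30,0,0,0,0],
    [90,0,0,0,0,0,0],
  ],
)

```text
clock: 9.95
position: [0.599, 0.2149, 0.5141]
ee_rot: [-1.14, 1.374, 1.475]
force: [0.5, 0.2, 1.0]
width: 0.979
```

Call:
arm_command(
  motion=[
    [90,0,0,0,0,0,0],
    [90,0,0,0,0,0,0],
    [90,0,0,0,0,0,0],
    [90,0,0,0,0,0,0],
    [90,0,0,0,0,0,0],
  ],
)

```text
clock: 10.58
position: [0.6016, 0.215, 0.5127]
ee_rot: [-1.137, 1.375, 1.476]
force: [0.3, -0.4, -0.0]
width: 0.979
```

Run:
```python
from h import *
s=arm.observe();print(s["clock"],s["position"],s["force"],s["dq"].round(3))
for c in("scene","top"):
    d=get_image(c);P,ok=cloud(d)
    cv2.imwrite(f"pics/{c}3.png",d["frame"][:,:,::-1])
    print(c,[(t,round(r["p"],2),np.round(r["point"],3)) for t in("cup","oak_tab") for r in pinpoint(c,t)],[np.round(r["point"],3) for r in search_frame(c,"black_panel")])
    m=ok&(np.abs(P[...,1]-.22)<.06)&(P[...,0]>.55)&(P[...,0]<.8)&(P[...,2]>.06)&(P[...,2]<.16);q=P[m]
    if len(q)>20: print("panel slope deg from x:",np.degrees(np.arctan2(*np.polyfit(q[:,2],q[:,0],1)[:1],1))+90,len(q))
```

```text
10.575 [0.60159603 0.21495275 0.51271819] [ 0.28669373 -0.41569461 -0.03815331] [-0.    -0.005 -0.    -0.001 -0.001  0.     0.001]
scene [('cup', 0.77, array([ 0.647,  0.029, -0.005])), ('cup', 0.71, array([0.717, 0.232, 0.195])), ('cup', 0.67, array([ 0.343, -0.121,  0.002])), ('cup', 0.6, array([ 0.479, -0.007,  0.004])), ('cup', 0.6, array([ 0.34 ,  0.102, -0.004])), ('oak_tab', 0.92, array([0.719, 0.231, 0.193]))] [array([ 0.58 , -0.292,  0.023])]
panel slope deg from x: 111.30783011226917 818
top [('cup', 0.94, array([ 0.479, -0.005,  0.005])), ('cup', 0.76, array([ 0.645,  0.026, -0.002])), ('cup', 0.71, array([ 0.336, -0.12 ,  0.001]))] [array([ 0.572, -0.29 ,  0.022])]
```

View pics/scene3.png

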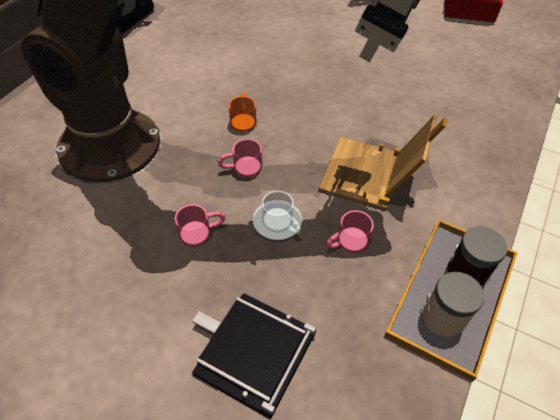

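The oak back leans open at about 110°, with its tab at (437,128). The gripper is well clear, the black stand is folded at (255,350), and the cup is in place at (278,210). Handing in.

```bash
python3 -c "
from cell import arm
print(arm.sign_off())"
```

```text
the job is handed in; nothing more can be done
None
```

The oak stand is open and leaning back by itself. I gripped it by the brass tab, swung the back to about 82°, then let go and backed away, and it sprang open the rest of the way. I handed the job in at about 10.7 s.

Last checks before hand-in:
- **Oak back:** the depth-image fit put it at about 111° (1.94 rad) and the tab position at about 110.8°, against a stop of 1.92 rad. I did not compare two readings to prove it was at rest. It had had more than a second since release.
- **Black stand:** still folded, with its panel at about 23 mm height as at the start.
- **Glass cup:** upright at about (0.479, -0.005), within a few millimetres of where it began.
- **Robot:** the gripper was clear and the wrist force was near zero.

- **Load early in the swing:** about 29 N showed at the wrist near the wrist joint's range limit. I eased it by correcting the path.
- **Detector errors:** the cup detector also reported the pink cups, and once the oak tab. I discarded those after checking the pictures.

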